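# Clamp the casting mould on its board

## Robot

A 6-joint arm with a two-finger parallel gripper is mounted at the origin on the work surface. World frame = base frame: x ahead of the robot, y to its left, z up, the work surface at z = 0. Lengths are in m, angles in rad, forces in N, time in s.
With the tool pointing down it reaches from about 0.4 to 0.825 m from the base axis. Payload 7 kg.
Tool frame: the origin (TCP) lies at the centre of the arm's flange, where the gripper is bolted on; the fingertips stand 178 mm ahead of it and the grasp point (between the pads) lies 159 mm ahead of it; z points along the fingers, y is the direction in which the jaws open and shut (so a half turn about z gives the same grasp; the last joint's range is limited). The gripper opens to 88 mm and grips with 3 to 60 N. Pads are 19 mm wide; open, the fingers measure 130 mm over their backs; the gripper's body (78 mm by 193 mm) begins 47 mm behind the grasp point.
Start: joints at [0.288, 0.359, 0.012, 0, -1.224, -0.288], TCP at [0.675, -0, 0.405] pointing down, gripper open.
Joint ranges: [-3.07, 3.07], [-1.43, 2.12], [-1.02, 1.25], [-3.03, 1.67], [-3.05, -0], [-3.03, 3.03]. Speed limits (rad/s): [2.39, 2.39, 3.01, 3.14, 3.14, 3.14].

## Interface

Orientations are given as [roll, pitch, yaw] about the fixed x, y, z axes, in that order (R = Rz(yaw) Ry(pitch) Rx(roll)).
In Python, from station import * gives the robot as it stands.
- The arm moves only by the tool send_rows, never from a script. Its argument "motion" is a list of rows, each an object with "offset": the shift along the tool's x, y, z in cm, a list of three; "turn": the turn about the tool's z in degrees. In form: [{"offset": [x, y, z], "turn": turn}, ...]. A call has 1 to 8 rows; each row is the pose to reach, as a shift and turn from the pose commanded when the call began, along the tool's axes at that moment; what a row does not reach only later rows make up. A row lasts 1/10 s, in which the tool goes at most 50 mm and 8.59 degrees, less where a joint would pass 70% of its speed; a pose out of reach is approached as far as the arm can. A call with a gripper value outside its range is refused whole. "hand" is the opening, from -1 (shut) to 1 (fully open), set as the call begins (left out, the last holds). The fingers move at their own pace and stop on an object; "squeeze" is the grip in N (left out, the last holds). Time passes only in rows, so rows that repeat a pose let the fingers close. It gives the time, the measured TCP pose, the force and the opening at its end, in the units of the state.
- get_state(): the state, without advancing time (a new reading comes with each control period).
- grab_frame(name): name is "scene" or "side" or "wrist"; returns a dict with "frame" (384x512x3 uint8, blue, green, red), "range_z" (384x512 float32, m along the optical axis (not along the pixel's ray), 0 where there is no reading), "vertical_fov" (degrees; the focal length in pixels is half the picture's height over the tangent of half this angle, whatever the lens; pixels are square), "cx", "cy" (the principal point, pixels), "cam_to_world" (4x4, takes a point from camera to world coordinates). Camera axes: x right, y up, looking along -z (the intrinsics and any distortion apply to the point x, -y, -z); pixel columns grow to the right and rows downward; lengths in m; the calibration is good to about 2 mm. A picture is of the moment at which its call begins.
- job_done(): hands the job in, once; it reports no verdict.
The state is a dict: "t": time; "q": joint angles; "qd": joint speeds; "joint_efforts": joint torques, N m; "eef_pos": TCP position; "ee_rot": TCP orientation; "force": force on the tool from outside, world axes, zero at the start; "moment": the same for the moment, N m; "width": finger opening in m.
Only numpy, scipy, OpenCV 4.12 (cv2) and the standard library are available. Lean on these libraries where they do the work, as an engineer would, in place of code of your own. Each camera call takes 0.05 s, during which the arm holds its last target. There are 200 camera calls.

## Task

Get the casting mould ready for filling: push it back along its channel on the clamping board until it sits against the end fence, then push the toggle clamp's handle over and down, past its dead point, until it snaps into lock and the rubber foot holds the mould. Only push with the fingers: nothing is to be lifted, and everything else on the bench and board stays where it is.

Things in the scene. Friction and masses are not known exactly. Their poses are not given: they have to be found in the camera images.
- fixture: Plywood clamping board 215 x 232 x 15 mm, screwed to the bench. Origin: bench level, straight below where the clamp's foot comes down. +x runs along the mould channel to the end fence (away from the robot), +y to the clamp. Fence: upright plate, 34 mm above the board, stop face at x = 60 mm. Two side rails, 10 mm above the board, 88 mm apart, centred on y = 0, x = -95 to 55 mm.
- mould: Casting mould: loose flat block 120 (x) x 84 (y) x 40 (z) mm, 0.3 to 0.4 kg, grey silicone between two brown boards. Origin: centre of its underside. It lies in the channel with 2 mm play to each rail, 20 to 45 mm short of the fence at the start; it touches the fence when its origin is at x = 0 in the fixture's frame. About 3 N slides it.
- clamp_handle (a joint): Handle angle above its locked stop, rad: 0 locked, 0.12 dead point, 0.8 to 1.25 at the start. Open, it moves with about 2 N at the grip and stays where left; from about 0.4, where the foot meets the mould, the push needed at the grip rises to about 8 N and falls off towards the dead point; beyond it the handle snaps by itself to the stop.
- clamp_pivot (a point): Centre of the handle's hinge pin on the clamp's base, at fixture x = 0, y = 111, z = 48 mm. The hinge axis is the fixture's x axis; the handle swings in the fixture's y-z plane.
- handle_grip (a point): Centre line of the grey round grip sleeve (18 mm thick, 45 to 145 mm from the pin), 115 mm from the pin. Open, the handle points steeply up; to lock, push it on the side that faces the mould, over and down, away from the mould (fixture +y), until it lies nearly level towards +y, rising 5 degrees, this point then 58 mm above the bench.
- clamp_arm: The clamp's steel arm, 19 mm wide, with a black rubber foot (19 mm across) under its end. Origin: its hinge pin, at fixture x = 0, y = 75, z = 70 mm. The handle moves it through a link. Open, it slants up beside the mould's middle, its end up to 160 mm above the bench; locked, it lies nearly level towards fixture -y, top under 97 mm above the bench, the foot on the middle of the mould.
- figure: Bystander: cast resin figure, 57 mm tall, 32 mm across, standing loose on the clamping board's near corner on the clamp's side. Origin: centre of its underside.
- resin_bottle: Bystander: amber bottle, 66 mm across, 190 mm tall, standing on the bench. Origin: centre of its underside.
- mixing_cup: Bystander: clear cup, 72 mm across, 85 mm tall, standing on the bench. Origin: centre of its underside.
- pigment_jar: Bystander: small jar, 44 mm across, 50 mm tall, standing on the bench. Origin: centre of its underside.
- brush: Bystander: thin detail brush, 178 mm long, 8 mm thick, lying on the bench along its x axis. Origin: centre of its underside.
- spatula: Bystander: double-ended steel modelling spatula, 170 mm long, 8 mm thick, lying on the bench along its x axis. Origin: centre of its underside.
- putty_box: Bystander: closed white box 95 x 140 x 38 mm on the bench. Origin: centre of its underside.
There are look-alikes about, which are no part of the job. There is more than one size of the mould; the job needs the middle-sized.

How it is judged:
By the outcome, as a careful person would: the job done as asked, in the order asked, and still so for the second after the job is handed in, with the robot touching nothing.
It also fails if it takes over 45 s, if anything falls off the work surface, if the arm or the gripper's body presses on something with over 40 N, if the wrist force passes 120 N, or if a joint passes its speed limit or range.

## Working session

There is one attempt and no reset: what is moved stays moved. The work goes in short steps, Python scripts to look and compute and a tool call to move; the robot and the scene stay as the last step left them, time stands still between calls to the robot, and variables do not carry over. Pictures are saved under pics/ and viewed, about 8 in all and at most 12, crops included, and the job is handed in when it is done.

Besides the shell and the picture viewer there is one more tool, called after "Request:" as a command line: name --argument value ..., lists and objects as JSON in quotes. send_rows: Moves the arm, as the interface text tells. Its arguments: {"type":"object","properties":{"motion":{"type":"array"},"hand":{"type":"number"},"squeeze":{"type":"number"}},"required":["motion"]}

```bash
mkdir -p pics; cat > h.py <<'E'
from station import *
import numpy as np, cv2, pickle
def grab(n):
    f=grab_frame(n); pickle.dump(f,open(f'pics/{n}.pkl','wb')); return f
def load(n): return pickle.load(open(f'pics/{n}.pkl','rb'))
def pts(f):
    d=f['range_z'];h,w=d.shape
    F=h/2/np.tan(np.radians(f['vertical_fov'])/2)
    v,u=np.mgrid[:h,:w]
    P=np.stack([(u-f['cx'])/F*d,-(v-f['cy'])/F*d,-d,np.ones_like(d)],-1)
    P=P@np.array(f['cam_to_world']).T
    P=P[...,:3]; P[d==0]=np.nan
    return P
E
ls; python3 - <<'E'
from h import *
print(get_state())
a=grab('scene');b=grab('side')
for n,f in(('scene',a),('side',b)):
    print({k:v for k,v in f.items() if k not in('frame','range_z')})
    cv2.imwrite(f'pics/{n}1.png',cv2.resize(f['frame'],(800,600)))
E
```

```text
h.py
pics
{'t': 0.0, 'q': array([ 2.88108928e-01,  3.59386398e-01,  1.10792063e-02, -3.60144374e-04,
       -1.22411939e+00, -2.88068620e-01]), 'qd': array([-0.00046597, -0.00086998,  0.00102364,  0.00081479,  0.00144503,
       -0.00029189]), 'joint_efforts': array([-8.00930356e-04, -5.82726967e+01,  2.93058443e+01,  6.99745238e+00,
        6.93249181e-03, -2.06530804e-04]), 'eef_pos': array([6.74806291e-01, 7.22814004e-06, 4.03729822e-01]), 'ee_rot': array([ 3.13993338e+00, -1.38594270e-04, -1.57087855e+00]), 'force': array([-0.0231603 , -0.03776268, -0.1363045 ]), 'moment': array([-0.01572974,  0.00583996, -0.00946578]), 'width': 0.08739335954710199}
{'vertical_fov': 50.30451944527423, 'cx': 251.8309798473565, 'cy': 190.0821675515544, 'cam_to_world': array([[ 7.54294231e-01, -5.36953906e-01,  3.77783954e-01,
         8.15099663e-01],
       [ 6.56535849e-01,  6.16077280e-01, -4.35211976e-01,
        -4.45073316e-01],
       [ 9.44659571e-04,  5.76306591e-01,  8.17233027e-01,
         9.55337964e-01],
       [ 0.00000000e+00,  0.00000000e+00,  0.00000000e+00,
         1.00000000e+00]])}
{'vertical_fov': 42.10488062310393, 'cx': 261.0505268365979, 'cy': 193.0095312641963, 'cam_to_world': array([[-0.78287777,  0.43775837, -0.44211989, -0.3160858 ],
       [-0.62216745, -0.54719768,  0.55989496,  0.91655146],
       [ 0.00317173,  0.71340192,  0.70074791,  1.26957515],
       [ 0.        ,  0.        ,  0.        ,  1.        ]])}
```

View pics/scene1.png

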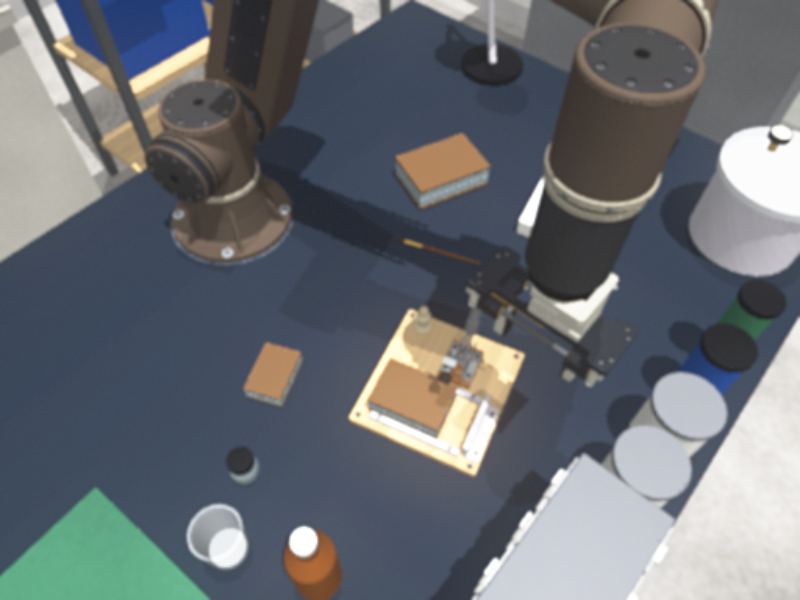

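View pics/side1.png

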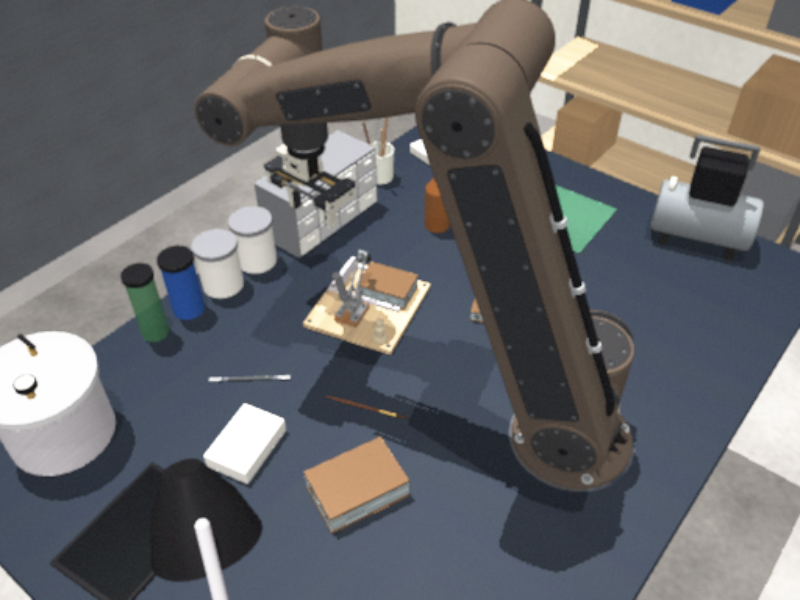

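Scene: the mould candidates are the large one at (443,168), the small one at (273,373), and the one in the channel on the board at (412,397). I choose the one on the board, which is middle-sized. The clamp is at (465,355), the fence at (480,425), and the figure at (424,320).

```bash
python3 - <<'E'
from h import *
for n in('scene','side'):
    f=load(n);P=pts(f);I=f['frame'].astype(int)
    hsv=cv2.cvtColor(f['frame'],cv2.COLOR_BGR2HSV)
    X,Y,Z=P[...,0],P[...,1],P[...,2]
    # mould top
    w=(X>.3)&(X<.9)&(Y>-.35)&(Y<.3)
    m=w&(abs(Z-.055)<.006)&(hsv[...,0]<20)&(hsv[...,1]>80)
    k,l,s,c=cv2.connectedComponentsWithStats(m.astype(np.uint8))
    for i in range(1,k):
        if s[i,4]>150:
            q=P[l==i][:,:2]; r=cv2.minAreaRect((q*1000).astype(np.float32)); print(n,'z.055',s[i],r,np.median(Z[l==i]))
    b=w&(abs(Z-.015)<.006)&(hsv[...,2]>110)&(hsv[...,0]<35)
    k,l,s,c=cv2.connectedComponentsWithStats(b.astype(np.uint8))
    for i in range(1,k):
        if s[i,4]>300:
            q=P[l==i][:,:2]; r=cv2.minAreaRect((q*1000).astype(np.float32)); print(n,'board',s[i],r,cv2.boxPoints(r).round(),np.median(Z[l==i]))
f=load('scene');g=load('side')
a=cv2.resize(f['frame'][190:310,215:345],(780,720),interpolation=3)[:600]
cv2.imwrite('pics/c1.png',a)
b=cv2.resize(g['frame'][150:230,185:285],(750,600),interpolation=3)
cv2.imwrite('pics/c2.png',b)
E
```

```text
scene z.055 [ 235  230   58   45 1478] ((540.2452392578125, -82.92984008789062), (118.88859558105469, 84.45179748535156), 16.24464988708496) 0.05434031037020837
scene board [ 223  199  112  106 3692] ((551.3685302734375, -29.231597900390625), (215.58538818359375, 233.56980895996094), 15.599005699157715) [[ 416.   54.]
 [ 479. -171.]
 [ 687. -113.]
 [ 624.  112.]] 0.014419555899876313
side z.055 [231 168  36  23 426] ((534.5827026367188, -82.85087585449219), (119.40908813476562, 88.02100372314453), 16.252758026123047) 0.052905218580657554
side board [ 195  180   81   45 1178] ((545.1847534179688, -25.519012451171875), (216.9442901611328, 234.22801208496094), 15.851730346679688) [[ 409.   58.]
 [ 473. -168.]
 [ 682. -109.]
 [ 618.  117.]] 0.013113701609181905
```

View pics/c1.png

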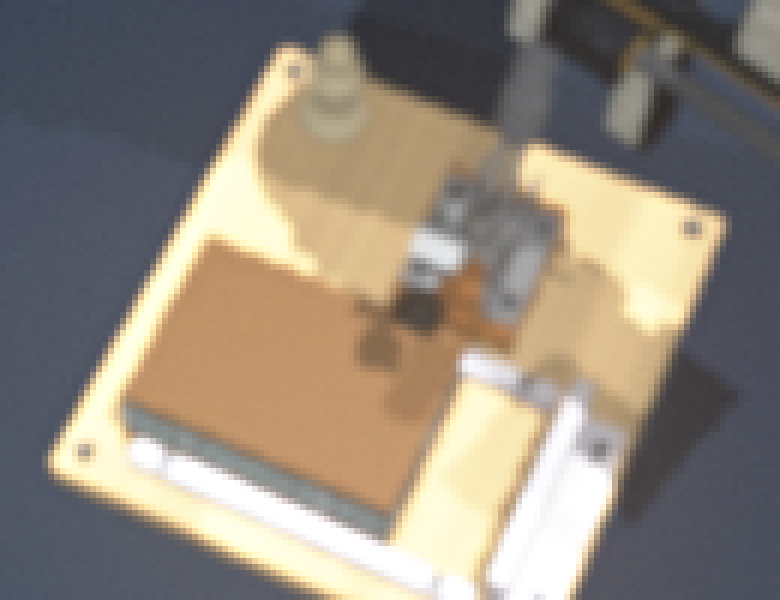

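View pics/c2.png

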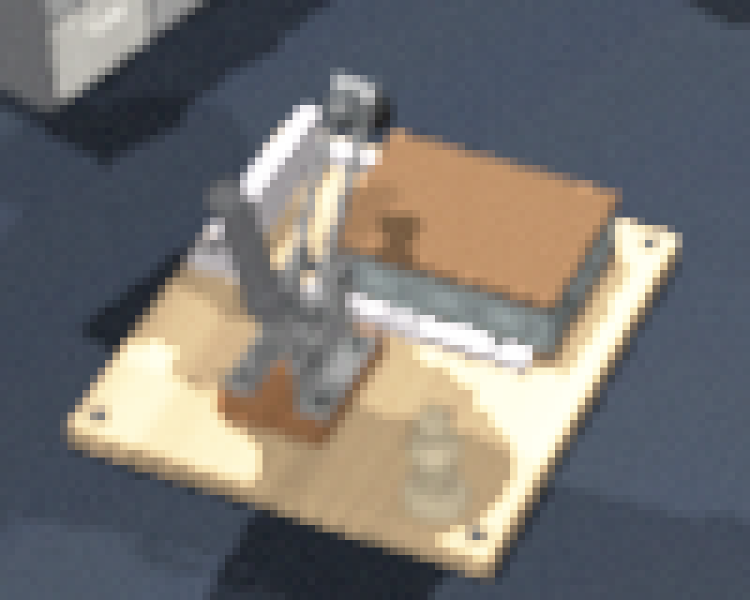

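The crops confirm the middle-sized mould (measured 119 x 84 mm). The clamp is open, with the foot at the top and the handle leaning to +y. The figure stands on the near corner on the clamp's side. Next, a wrist look plus positions for the fence, the handle and the neighbours.

```bash
python3 - <<'E'
from h import *
grab('wrist')
cv2.imwrite('pics/w1.png',load('wrist')['frame'])
print(load('wrist')['cam_to_world'].round(3))
yaw=np.radians(15.9);R=np.array([[np.cos(yaw),np.sin(yaw)],[-np.sin(yaw),np.cos(yaw)]])
for n in('scene','side','wrist'):
    f=load(n);P=pts(f);X,Y,Z=P[...,0],P[...,1],P[...,2]
    hsv=cv2.cvtColor(f['frame'],cv2.COLOR_BGR2HSV)
    Q=(np.nan_to_num(P[...,:2],nan=9))@R.T   # rotated frame, no shift
    w=(X>.38)&(X<.72)&(Y>-.2)&(Y<.15)
    m=w&(abs(Z-.054)<.006)&(hsv[...,0]<20)&(hsv[...,1]>80)
    if m.any(): print(n,'mould rot',np.percentile(Q[m],[1,99],axis=0).round(3).tolist(),Z[m].mean())
    m=w&(abs(Z-.015)<.006)&(hsv[...,2]>110)&(hsv[...,0]<35)
    if m.any(): print(n,'board rot',np.percentile(Q[m],[.5,99.5],axis=0).round(3).tolist())
    m=w&(Z>.04)&(Z<.06)&(hsv[...,1]<50)&(hsv[...,2]>170)
    if m.any(): print(n,'fence rot',np.percentile(Q[m],[5,50,95],axis=0).round(3).tolist(),m.sum())
    m=w&(Z>.085)&(Z<.19)
    print(n,'high',m.sum())
    for z in np.arange(.085,.19,.01):
        k=m&(abs(Z-z)<.005)
        if k.sum(): 
            q=Q[k]; q=q[np.argsort(q[:,1])]; print(round(z,3),k.sum(),q[::max(1,len(q)//7)].round(3).tolist())
E
```

```text
[[-1.    -0.     0.002  0.675]
 [-0.    -0.952 -0.305 -0.081]
 [ 0.002 -0.305  0.952  0.384]
 [ 0.     0.     0.     1.   ]]
scene mould rot [[0.439, -0.269], [0.555, -0.188]] 0.054332835002492065
scene board rot [[0.416, -0.295], [0.63, -0.064]]
scene fence rot [[0.601, -0.275], [0.604, -0.231], [0.608, -0.187]] 138
scene high 307
0.085 4 [[0.55, -0.152], [0.549, -0.148], [0.54, -0.114], [0.547, -0.111]]
0.095 31 [[0.55, -0.16], [0.537, -0.114], [0.545, -0.112], [0.539, -0.112], [0.544, -0.111], [0.549, -0.11], [0.551, -0.107], [0.549, -0.104]]
0.105 34 [[0.55, -0.169], [0.549, -0.159], [0.54, -0.111], [0.537, -0.109], [0.547, -0.108], [0.536, -0.107], [0.533, -0.105], [0.534, -0.103], [0.55, -0.098]]
0.115 55 [[0.542, -0.226], [0.533, -0.221], [0.549, -0.218], [0.55, -0.185], [0.54, -0.107], [0.543, -0.105], [0.536, -0.104], [0.538, -0.101]]
0.125 71 [[0.539, -0.225], [0.539, -0.219], [0.545, -0.215], [0.533, -0.211], [0.54, -0.205], [0.542, -0.102], [0.535, -0.1], [0.55, -0.093]]
0.135 38 [[0.545, -0.207], [0.539, -0.204], [0.55, -0.194], [0.547, -0.187], [0.54, -0.099], [0.535, -
[... 2723 characters left out ...]
0.163], [0.536, -0.159], [0.543, -0.108], [0.548, -0.106], [0.548, -0.105], [0.551, -0.102], [0.551, -0.094]]
0.115 333 [[0.542, -0.223], [0.55, -0.217], [0.543, -0.204], [0.548, -0.168], [0.544, -0.104], [0.537, -0.102], [0.541, -0.1], [0.551, -0.094]]
0.125 523 [[0.545, -0.222], [0.546, -0.217], [0.537, -0.214], [0.54, -0.21], [0.542, -0.205], [0.551, -0.177], [0.542, -0.098], [0.549, -0.093]]
0.135 238 [[0.542, -0.204], [0.55, -0.194], [0.551, -0.187], [0.546, -0.183], [0.546, -0.096], [0.546, -0.095], [0.541, -0.094]]
0.145 679 [[0.536, -0.205], [0.537, -0.202], [0.536, -0.199], [0.538, -0.196], [0.537, -0.191], [0.547, -0.187], [0.543, -0.181]]
0.155 2 [[0.544, -0.092], [0.545, -0.091]]
```

View pics/w1.png

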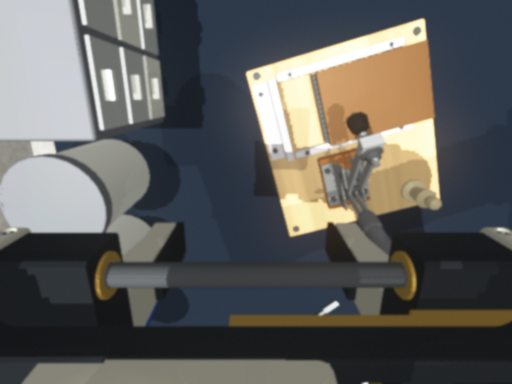

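The wrist and scene views agree. In the 15.9° rotated frame the fixture origin is about (0.542, -0.228), so the mould gap is about 44 mm. The handle is at about 70° elevation (angle about 1.15). I'm moving to behind the mould, staying high.

Request:
send_rows --motion '[{"offset":[0,0,-2],"turn":8},{"offset":[1.5,3,-3],"turn":16},{"offset":[3,6.5,-3],"turn":24},{"offset":[5,10,-3],"turn":32},{"offset":[7,14,-3],"turn":40},{"offset":[9,18,-3],"turn":48},{"offset":[10.8,22.3,-3],"turn":56},{"offset":[10.8,22.3,-3],"turn":64}]' --hand -1 --squeeze 10

```text
t: 0.95
eef_pos: [0.4473, -0.1097, 0.4351]
ee_rot: [3.141, 0.001, -2.695]
force: [1.6, 0.1, 0.1]
width: 0.0292
```

Request:
send_rows --motion '[{"offset":[0,0,0],"turn":8},{"offset":[0,0,0],"turn":10.1},{"offset":[0,0,0],"turn":10.1},{"offset":[0,0,0],"turn":10.1}]'

```text
t: 1.35
eef_pos: [0.4519, -0.108, 0.4346]
ee_rot: [3.141, -0.0, -2.863]
force: [1.4, -0.5, 0.3]
width: 0.0013
```

```bash
cat >> h.py <<'E'
yaw=np.radians(15.9);R=np.array([[np.cos(yaw),np.sin(yaw)],[-np.sin(yaw),np.cos(yaw)]]);O=np.array([.542,-.228])
def fx(f):
    P=pts(f); Q=np.nan_to_num(P[...,:2],nan=9)@R.T-O
    return Q[...,0],Q[...,1],P[...,2],cv2.cvtColor(f['frame'],cv2.COLOR_BGR2HSV)
def tcp(): 
    s=get_state();p=s['eef_pos'];return (R@p[:2]-O).round(4),p[2].round(4),np.degrees(s['ee_rot'][2]).round(2)
def meas(n):
    x,y,z,h=fx(grab(n)); w=(abs(x)<.2)&(abs(y)<.25)
    m=w&(abs(z-.055)<.006)&(h[...,0]<20)&(h[...,1]>80)&(abs(y)<.06)
    print(n,'mould',np.c_[x[m],y[m]].size and np.percentile(np.c_[x[m],y[m]],[1,99],axis=0).round(3).tolist(),m.sum())
    m=w&(abs(z-.049)<.008)&(h[...,1]<50)&(h[...,2]>170)&(x>.03)
    if m.any(): print(n,'fence',np.percentile(x[m],[2,10,50,90]).round(4),m.sum())
E
python3 - <<'E'
from h import *
print(tcp()); meas('wrist');meas('scene')
f=load('wrist');cv2.imwrite('pics/w2.png',f['frame'])
x,y,z,h=fx(f); m=(x<-.03)&(x>-.16)&(y>.07)&(y<.19)&(z>.03)&(z<.09)
print('figure',np.percentile(np.c_[x[m],y[m],z[m]],[2,50,98],axis=0).round(3).tolist())
E
```

```text
(array([-0.137 ,  0.0003]), np.float64(0.4346), np.float64(-164.02))
wrist mould [[-0.105, -0.036], [0.01, 0.04]] 232
wrist fence [0.0615 0.0618 0.0647 0.0678] 8
scene mould [[-0.105, -0.041], [0.013, 0.04]] 1488
scene fence [0.0584 0.0593 0.0634 0.1682] 164
figure [[-0.1, 0.132, 0.032], [-0.093, 0.14, 0.054], [-0.079, 0.152, 0.072]]
```

View pics/w2.png

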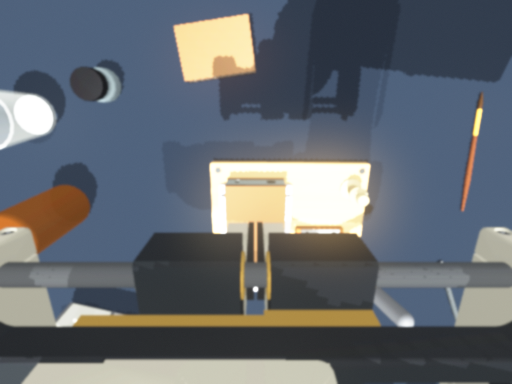

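The picture shows the closed fingers lined up with the mould's near edge at (255,180), the figure at (355,195), and the bottle at (50,215) on the left. I'll check the bottle's clearance to the gripper body.

```bash
python3 - <<'E'
from h import *
for n in('scene','wrist'):
    x,y,z,h=fx(load(n)); m=(x>-.3)&(x<.3)&(y<-.1)&(y>-.4)&(z>.09)&(z<.2)
    print(m.sum(),np.percentile(np.c_[x[m],y[m],z[m]],[2,50,98],axis=0).round(3).tolist() if m.any() else 0)
E
```

```text
6123 [[-0.068, -0.316, 0.111], [0.209, -0.181, 0.169], [0.296, -0.104, 0.189]]
1308 [[-0.09, -0.291, 0.091], [-0.078, -0.264, 0.108], [-0.038, -0.255, 0.128]]
```

Request:
send_rows --motion '[{"offset":[0,0,4]},{"offset":[0,0,8]},{"offset":[0,0,12]},{"offset":[0,0,16]},{"offset":[0,0,20]},{"offset":[0,0,22.4]},{"offset":[0,0,22.4]},{"offset":[0,0,22.4]}]'

```text
validation failed for argument at $.mo...
```

Request:
send_rows --motion '[{"offset":[-1,0,0]},{"offset":[-2,0,0]},{"offset":[-2.5,0,0]},{"offset":[-3,0,0]},{"offset":[-3.5,0,0]},{"offset":[-4,0,0]}]'

```text
validation failed for argument at $.mo...
```

Both calls were refused because each row needs "turn".

Request:
send_rows --motion '[{"offset":[0,0,4],"turn":0},{"offset":[0,0,8],"turn":0},{"offset":[0,0,12],"turn":0},{"offset":[0,0,16],"turn":0},{"offset":[0,0,20],"turn":0},{"offset":[0,0,22.4],"turn":0},{"offset":[0,0,22.4],"turn":0},{"offset":[0,0,22.4],"turn":0}]'

```text
t: 2.25
eef_pos: [0.4524, -0.108, 0.2109]
ee_rot: [-3.141, -0.001, -2.863]
force: [0.3, -0.0, 1.0]
width: 0.0002
```

Request:
send_rows --motion '[{"offset":[-0.8,0,0],"turn":0},{"offset":[-1.6,0,0],"turn":0},{"offset":[-2.2,0,0],"turn":0},{"offset":[-2.8,0,0],"turn":0},{"offset":[-3.4,0,0],"turn":0},{"offset":[-4,0,0],"turn":0}]'

```text
t: 2.85
eef_pos: [0.4907, -0.097, 0.2107]
ee_rot: [3.142, -0.001, -2.864]
force: [-3.6, -0.8, 2.7]
width: 0.0004
```

Request:
send_rows --motion '[{"offset":[-0.5,0,0],"turn":0},{"offset":[-1,0,0],"turn":0},{"offset":[-1.5,0,0],"turn":0},{"offset":[-2,0,0],"turn":0},{"offset":[-2.3,0,0],"turn":0},{"offset":[-2.3,0,0],"turn":0}]'

```text
t: 3.45
eef_pos: [0.5133, -0.0905, 0.2107]
ee_rot: [-3.141, 0.001, -2.864]
force: [0.4, 0.3, -0.7]
width: 0.0007
```

Request:
send_rows --motion '[{"offset":[-0.2,0,0],"turn":0},{"offset":[-0.3,0,0],"turn":0},{"offset":[-0.3,0,0],"turn":0}]'

```text
t: 3.75
eef_pos: [0.5143, -0.0903, 0.2104]
ee_rot: [3.141, -0.003, -2.865]
force: [-6.4, -2.1, 3.7]
width: 0.0001
```

Request:
send_rows --motion '[{"offset":[-0.2,0,0],"turn":0},{"offset":[-0.2,0,0],"turn":0},{"offset":[-0.2,0,0],"turn":0}]'

```text
t: 4.05
eef_pos: [0.5148, -0.0901, 0.2101]
ee_rot: [3.141, -0.006, -2.865]
force: [-10.3, -2.3, 7.5]
width: 0.0001
```

```bash
python3 - <<'E'
from h import *
print(tcp(),get_state()['force']); meas('scene')
E
```

```text
(array([-0.0716,  0.0003]), np.float64(0.2101), np.float64(-164.15)) [-10.2786865   -2.2621013    7.48603543]
scene mould [[-0.046, -0.04], [0.055, 0.041]] 1288
scene fence [0.0573 0.0581 0.0627 0.1672] 181
```

The force climbs to 10 N with almost no further motion, so the mould is against the fence. Backing off and rising.

Request:
send_rows --motion '[{"offset":[1,0,0],"turn":0},{"offset":[3,0,0],"turn":0},{"offset":[3.5,0,-4],"turn":0},{"offset":[3.5,0,-9],"turn":0},{"offset":[3.5,0,-14],"turn":0},{"offset":[3.5,0,-19],"turn":0},{"offset":[3.5,0,-21],"turn":0},{"offset":[3.5,0,-21],"turn":0}]'

```text
t: 4.9
eef_pos: [0.4844, -0.099, 0.425]
ee_rot: [-3.14, 0.009, -2.864]
force: [0.0, -0.2, 0.1]
width: 0.0007
```

```bash
python3 - <<'E'
from h import *
print(tcp(),get_state()['force'],get_state()['t']); meas('scene')
f=load('scene');cv2.imwrite('pics/s3.png',cv2.resize(f['frame'][190:310,215:345],(650,600),interpolation=3))
E
```

```text
(array([-1.033e-01,  1.000e-04]), np.float64(0.425), np.float64(-164.07)) [ 0.01180501 -0.24968913  0.14147654] 4.9
scene mould [[-0.06, -0.041], [0.055, 0.041]] 1504
scene fence [0.0572 0.0582 0.0628 0.168 ] 178
```

View pics/s3.png

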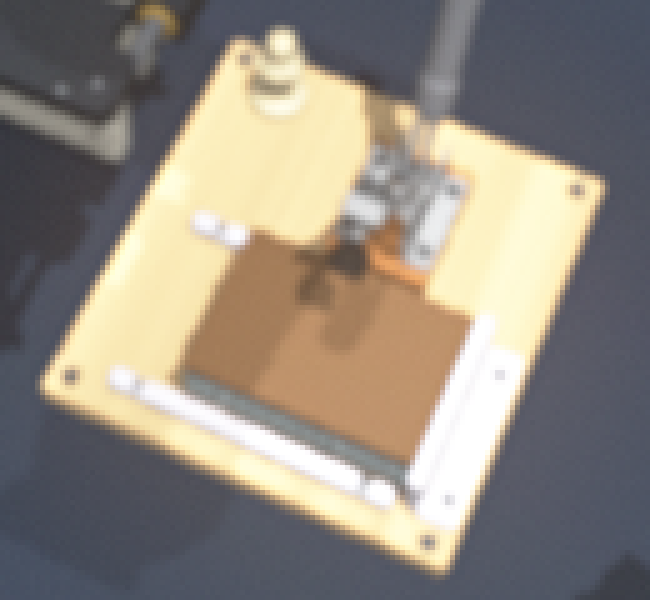

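The mould sits flush on the fence (contact line from (475,310) to (405,470)) and the figure is untouched. I'm going above the clamp with a quarter turn and measuring the handle now that it is unobstructed.

Request:
send_rows --motion '[{"offset":[0,1.5,0],"turn":-8},{"offset":[-1.5,3,0],"turn":-16},{"offset":[-3,5,0],"turn":-24},{"offset":[-5,7,0],"turn":-32},{"offset":[-7,9,0],"turn":-40},{"offset":[-9,10.5,0],"turn":-48},{"offset":[-10.3,11,0],"turn":-56},{"offset":[-10.3,11,0],"turn":-64}]'

```text
t: 5.75
eef_pos: [0.5537, 0.0365, 0.4185]
ee_rot: [3.14, -0.001, -1.74]
force: [0.5, -0.2, 0.4]
width: 0.0002
```

Request:
send_rows --motion '[{"offset":[0,0,0],"turn":-8},{"offset":[0,0,0],"turn":-16},{"offset":[0,0,0],"turn":-24},{"offset":[0,0,0],"turn":-26},{"offset":[0,0,0],"turn":-26}]'

```text
t: 6.25
eef_pos: [0.5525, 0.0351, 0.4192]
ee_rot: [3.14, 0.0, -1.293]
force: [-0.9, -0.9, 0.0]
width: 0.0004
```

```bash
python3 - <<'E'
from h import *
print(tcp(),get_state()['t'])
x,y,z,h=fx(load('scene'))
m=(abs(x)<.03)&(y>.1)&(y<.25)&(z>.10)&(z<.21)
for a in np.arange(.1,.21,.01):
    k=m&(abs(z-a)<.005)
    if k.sum()>2: print(round(a,3),k.sum(),np.percentile(np.c_[x[k],y[k]],[5,50,95],axis=0).round(3).tolist())
grab('side')
x,y,z,h=fx(load('side'));m=(abs(x+.005)<.025)&(y>.1)&(y<.25)&(z>.10)&(z<.21)
for a in np.arange(.1,.21,.02):
    k=m&(abs(z-a)<.005)
    if k.sum()>2: print(round(a,3),k.sum(),np.percentile(np.c_[x[k],y[k]],[5,50,95],axis=0).round(3).tolist())
E
```

```text
(array([-0.001 ,  0.1104]), np.float64(0.4192), np.float64(-74.08)) 6.25
0.1 14 [[-0.009, 0.117], [0.002, 0.119], [0.008, 0.125]]
0.11 32 [[-0.009, 0.119], [0.0, 0.123], [0.008, 0.13]]
0.12 26 [[-0.008, 0.124], [0.001, 0.127], [0.007, 0.13]]
0.13 27 [[-0.008, 0.127], [-0.001, 0.131], [0.008, 0.136]]
0.14 23 [[-0.007, 0.13], [0.001, 0.133], [0.007, 0.138]]
0.15 29 [[-0.008, 0.133], [0.0, 0.137], [0.007, 0.141]]
0.16 22 [[-0.008, 0.137], [0.002, 0.139], [0.007, 0.144]]
0.17 29 [[-0.008, 0.14], [0.0, 0.143], [0.008, 0.149]]
0.18 34 [[-0.008, 0.143], [-0.0, 0.147], [0.006, 0.155]]
0.19 15 [[-0.005, 0.149], [-0.001, 0.152], [0.005, 0.156]]
0.1 7 [[-0.016, 0.125], [-0.014, 0.135], [0.001, 0.139]]
0.12 8 [[-0.015, 0.133], [-0.012, 0.144], [-0.007, 0.148]]
0.14 9 [[-0.014, 0.143], [-0.01, 0.149], [-0.001, 0.154]]
0.16 11 [[-0.014, 0.146], [-0.012, 0.155], [-0.003, 0.159]]
0.18 18 [[-0.014, 0.153], [-0.008, 0.158], [0.002, 0.164]]
```

Request:
send_rows --motion '[{"offset":[0,0,3],"turn":0},{"offset":[0,0,6],"turn":0},{"offset":[0,0,9.1],"turn":0},{"offset":[0,0,9.1],"turn":0},{"offset":[0,0,9.1],"turn":0}]'

```text
t: 6.8
eef_pos: [0.5529, 0.035, 0.3297]
ee_rot: [3.14, -0.001, -1.294]
force: [0.8, 0.5, 0.7]
width: 0.0003
```

Request:
send_rows --motion '[{"offset":[-0.8,0,0],"turn":0},{"offset":[-1.6,0,0],"turn":0},{"offset":[-2.3,0,0],"turn":0},{"offset":[-3.0,0,0.1],"turn":0},{"offset":[-3.8,0,0.2],"turn":0},{"offset":[-4.7,0,0.6],"turn":0},{"offset":[-5.6,0,1.0],"turn":0}]'

```text
t: 7.5
eef_pos: [0.537, 0.0897, 0.3194]
ee_rot: [-3.141, 0.0, -1.293]
force: [0.4, 0.1, -0.7]
width: 0.0002
```

```bash
python3 - <<'E'
from h import *
print(tcp(),get_state()['force'])
meas('scene');x,y,z,h=fx(load('scene'))
m=(abs(x)<.012)&(y>.1)&(y<.26)&(z>.08)&(z<.21)
f=load('scene');cv2.imwrite('pics/s4.png',cv2.resize(f['frame'][170:310,215:365],(640,600),interpolation=3))
E
```

```text
(array([-0.001 ,  0.1671]), np.float64(0.3194), np.float64(-74.1)) [ 0.38936706  0.06471666 -0.69966525]
scene mould [[-0.061, -0.041], [0.055, 0.041]] 1421
scene fence [0.0574 0.0583 0.0629 0.1677] 180
```

View pics/s4.png

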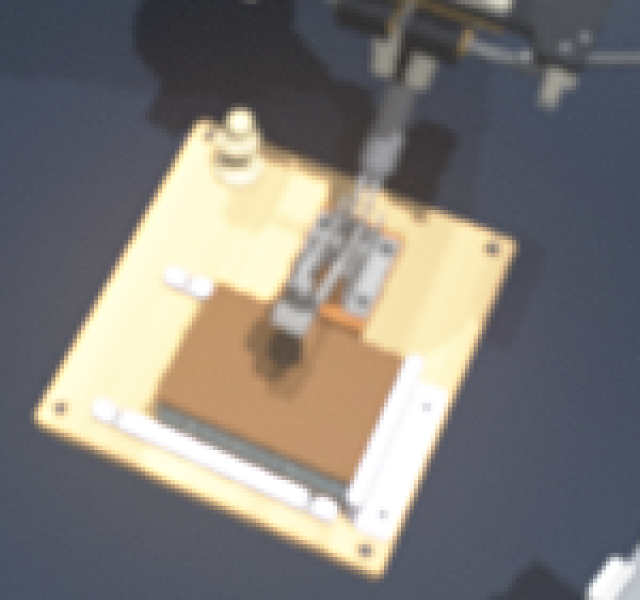

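It works: the handle is coming down and the foot is lowering towards the mould's middle (285,345). Continuing along the arc.

Request:
send_rows --motion '[{"offset":[-0.8,0,0.5],"turn":0},{"offset":[-1.6,0,1.15],"turn":0},{"offset":[-2.3,0,1.9],"turn":0},{"offset":[-3.0,0,2.65],"turn":0},{"offset":[-3.4,0,3.3],"turn":0},{"offset":[-3.8,0,4.0],"turn":0},{"offset":[-4.1,0,4.6],"turn":0},{"offset":[-4.3,0,5.1],"turn":0}]'

```text
t: 8.35
eef_pos: [0.5256, 0.1304, 0.2687]
ee_rot: [-3.141, -0.0, -1.293]
force: [-1.5, -1.8, 7.7]
width: 0.0006
```

Request:
send_rows --motion '[{"offset":[-0.2,0,0.5],"turn":0},{"offset":[-0.3,0,1.0],"turn":0},{"offset":[-0.4,0,1.5],"turn":0},{"offset":[-0.5,0,1.9],"turn":0},{"offset":[-0.5,0,2.1],"turn":0},{"offset":[-0.5,0,2.1],"turn":0}]'

```text
t: 8.95
eef_pos: [0.524, 0.135, 0.2471]
ee_rot: [3.141, -0.0, -1.293]
force: [0.3, -0.6, 0.4]
width: 0.0006
```

```bash
python3 - <<'E'
from h import *
print(tcp(),get_state()['force'])
for n in('scene',):
    meas(n);x,y,z,h=fx(load(n))
    m=(abs(x)<.012)&(y>.15)&(y<.27)&(z>.03)&(z<.1)
    for a in np.arange(.15,.27,.01):
        k=m&(abs(y-a)<.005)
        if k.any(): print(n,a.round(2),k.sum(),z[k].max().round(3))
    m=(abs(x)<.012)&(abs(y)<.07)&(z>.06)
    print(n,'arm',[(a.round(2),z[m&(abs(y-a)<.005)].max(initial=0).round(3)) for a in np.arange(-.02,.07,.01)])
E
```

```text
(array([-0.001 ,  0.2143]), np.float64(0.2471), np.float64(-74.1)) [ 0.25017455 -0.62784778  0.35512792]
scene mould [[-0.06, -0.041], [0.055, 0.041]] 1361
scene fence [0.0573 0.0582 0.0628 0.1672] 181
scene 0.15 19 0.066
scene 0.16 28 0.064
scene 0.17 20 0.065
scene 0.18 21 0.065
scene 0.19 24 0.066
scene 0.2 68 0.099
scene 0.21 22 0.1
scene arm [(np.float64(-0.02), np.float64(0.0)), (np.float64(-0.01), np.float64(0.099)), (np.float64(0.0), np.float64(0.108)), (np.float64(0.01), np.float64(0.105)), (np.float64(0.02), np.float64(0.095)), (np.float64(0.03), np.float64(0.093)), (np.float64(0.04), np.float64(0.092)), (np.float64(0.05), np.float64(0.091)), (np.float64(0.06), np.float64(0.089))]
```

The force dropped from 7.7 N to 0 and the handle top is about 65 mm high, so it has snapped. Rising straight up to check.

Request:
send_rows --motion '[{"offset":[0,0,-2],"turn":0},{"offset":[0,0,-6],"turn":0},{"offset":[0,0,-11],"turn":0},{"offset":[3,0,-16],"turn":0},{"offset":[3,0,-18],"turn":0},{"offset":[3,0,-18],"turn":0},{"offset":[3,0,-18],"turn":0}]'

```text
t: 9.7
eef_pos: [0.5322, 0.1059, 0.4282]
ee_rot: [-3.14, 0.001, -1.294]
force: [-0.6, -0.6, -1.3]
width: 0.0007
```

```bash
python3 - <<'E'
from h import *
print(tcp(),get_state()['force'],get_state()['t'])
meas('scene');f=load('scene');x,y,z,h=fx(f)
m=(abs(x)<.012)&(y>.14)&(y<.27)&(z>.03)&(z<.1)
print([(a.round(2),z[m&(abs(y-a)<.005)].max(initial=0).round(3)) for a in np.arange(.15,.27,.01)])
m=(x<-.03)&(x>-.16)&(y>.07)&(y<.19)&(z>.03)&(z<.09)
print('figure',np.percentile(np.c_[x[m],y[m],z[m]],[2,50,98],axis=0).round(3).tolist())
g=grab('side')
a=cv2.resize(f['frame'][190:310,215:345],(433,400),interpolation=3)
b=cv2.resize(g['frame'][140:240,170:285],(360,400)[:2],interpolation=3)
cv2.imwrite('pics/f.png',np.hstack([a,b]))
E
```

```text
(array([-0.0012,  0.1841]), np.float64(0.4282), np.float64(-74.14)) [-0.58862248 -0.57534811 -1.296324  ] 9.7
scene mould [[-0.061, -0.041], [0.055, 0.041]] 1360
scene fence [0.0573 0.0581 0.063  0.1683] 186
[(np.float64(0.15), np.float64(0.063)), (np.float64(0.16), np.float64(0.065)), (np.float64(0.17), np.float64(0.064)), (np.float64(0.18), np.float64(0.065)), (np.float64(0.19), np.float64(0.065)), (np.float64(0.2), np.float64(0.067)), (np.float64(0.21), np.float64(0.067)), (np.float64(0.22), np.float64(0.067)), (np.float64(0.23), np.float64(0.07)), (np.float64(0.24), np.float64(0.069)), (np.float64(0.25), np.float64(0.07)), (np.float64(0.26), np.float64(0.0)), (np.float64(0.27), np.float64(0.0))]
figure [[-0.1, 0.129, 0.031], [-0.088, 0.135, 0.052], [-0.079, 0.146, 0.072]]
```

View pics/f.png

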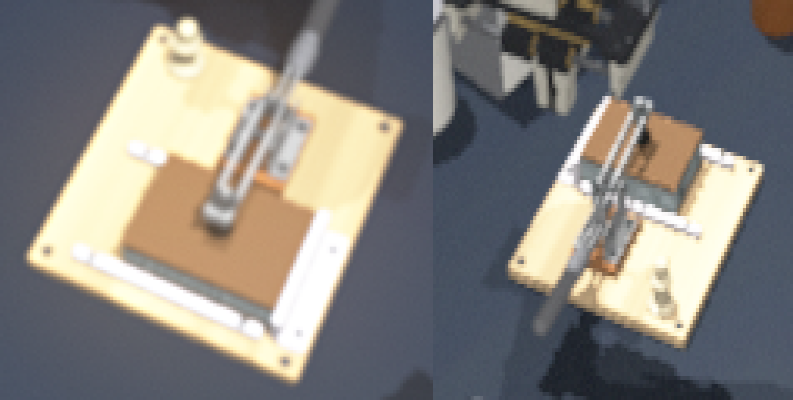

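The handle lies level, with its top at 67 mm where 67 mm is expected for locked. The foot is on the mould's middle (215,225), the mould is on the fence, the figure still stands, and the robot is clear.

```bash
python3 -c "
from station import *
print(job_done())"
```

```text
the job is handed in; nothing more can be done
None
```

The mould is against the end fence, the clamp is locked with its foot on the mould, and the job is handed in; no verdict was reported. It took about 9.7 s of robot time.

- **Mould:** I pushed the middle-sized mould about 44 mm along its channel with closed fingers. At the fence the push force rose to about 10 N with almost no further movement.
- **Clamp:** I pushed the handle over and down. The force peaked at about 8 N, then fell to zero as the handle snapped over.

**Last checks:**
- **Handle:** its top is at 67 mm near the grip point, which matches the locked position.
- **Mould:** its front edge reads about 2 mm short of the fence line, which is within camera error. The crop shows no gap.
- **Figure:** it is still standing. Its median reading moved about 5 mm, but that compares a wrist view with a scene view; nothing came near it.
- **Robot:** it is clear of everything.
- **Other bystanders:** I did not measure these again at the end. The arm was never near them.

Two move calls were refused early on because the "turn" value was missing. They caused no motion.

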